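Free the stuck strainer screen

TASK

Dried paint has stuck the framed screen in the rails of the bench strainer: take the soft-face mallet by its handle and tap the screen's narrow tail lightly on one corner and the other in turn, a few millimetres at a time so that it neither jams askew nor takes a hard blow, until both sides have let go; keep your fingers off the screen until then. Lay the mallet down on the bench, draw the screen out by its bow handle and lay it flat in the wash tray, handle up. Leave everything else on the bench where it is.

Things in the scene. Friction and masses are not known exactly. Their poses are not given: they have to be found in the camera images.
- strainer: Bench strainer bolted to the bench: base plate 170 x 150 mm, four legs, a tin below, two level steel C-rails 100 mm long, open at both ends, that hold the screen by its sides. Origin on the bench under the middle of the rails. y runs along the rails (-50 to +50 mm), x across (webs 123 mm apart inside). The screen's tail sticks out at the +y end; the screen comes out toward -y.
- rail_mid (a point): Point midway between the rails on the level of their ledges, 100 mm above the bench, where the screen's underside rests; axes as the strainer. The rails' top lips, 126 mm above the bench, cover 7 mm of each side of the screen, so it cannot be lifted out while between them. At y = +37 mm a hard crust of dried paint on each rail web presses on the side of the screen.
- screen_mid (a point): Middle of the screen's frame, 10 mm above its underside. Framed wire screen, aluminium, 150 mm long (y), 120 mm wide, 20 mm high, 0.4 kg. Its y axis points to the tail: at y = 50 to 75 mm it is only 104 mm wide. It starts 0 to 4 mm toward +y from rail_mid. A side lets go once it has come about 13 mm toward -y from rail_mid (its wide part is past the crust); then the screen slides lightly.
- cassette: The same screen; origin at the centre of its underside. How it behaves when stuck: pushed at one tail corner with some 13 to 17 N, that side creeps toward -y and the other stays; after 4 to 5 mm of lead it jams askew and the force climbs by several newtons per mm. Pushed in the middle, or on while askew, it takes over 20 N. The mallet must never press or strike it with over 20 N.
- tail_near (a point): Point on the flat end face of the screen's tail, 44 mm from its middle toward the screen's -x side (the corner nearer the robot), half-way up the 20 mm high frame (110 mm above the bench): where to tap. The axes are those of the screen; the end face looks toward +y, the tap goes toward -y.
- tail_far (a point): The same at the other tail corner, 44 mm from the middle toward the screen's +x side.
- screen_handle (a point): Middle of the bow handle's level bar over the middle of the screen: bar 82 mm long along the screen's x axis, 10 mm thick (along y), 12 mm high, its centre 50 mm above the screen's underside; 25 mm are free under it down to the frame's strap.
- mallet_grip (a point): Soft-face mallet (0.32 kg) lying on the bench: place to grip its wooden handle (20 mm wide, 26 mm high, level, its centre 24 mm above the bench), 48 mm from the centre of the head. The mallet's +x axis points from the handle to the head; the handle's end is 117 mm behind this point.
- mallet_head (a point): Centre of the mallet's head: aluminium block 38 x 44 x 48 mm with a domed round rubber face (39 mm across) on each side; the faces' crowns are 36 mm from this point along the mallet's y axis, either way. 24 mm above the head's underside.
- wash_tray: Open steel tray standing fixed on the bench, 180 mm (x) by 240 mm (y) outside, 36 mm high, walls and floor 4 mm thick. Origin on the bench under its middle.
- paint_tin: Closed steel paint tin with a paper label, 86 mm across, 95 mm high; origin at the centre of its underside. Bystander.
- thinner_jar: Glass jar with black cap, 60 mm across, 100 mm high; origin at the centre of its underside. Bystander.
- brush: Paint brush 190 mm long, lying; origin under its middle. Bystander.
- filling_knife: Broad-bladed filling knife with black handle, 240 mm long, lying; origin under its middle. Bystander.
- tin_lid: Steel tin lid, 86 mm across, 8 mm thick, lying; origin at the centre of its underside. Bystander.
- flow_cup: Aluminium flow cup on a three-legged stand, about 96 mm across, 90 mm high; origin on the bench under its middle. Bystander.
Mind the look-alikes: they are no part of the job. Leave any blue or red look-alike of the cassette alone.

How it is judged:
By the outcome, as a careful person would: the job done as asked, in the order asked, and still so for the second after the job is handed in, with the robot touching nothing.
It also fails if it takes over 67 s, if anything falls off the work surface, if the arm or the gripper's body presses on something with over 40 N, if the wrist force passes 120 N, or if a joint passes its speed limit or range.

ROBOT

A 7-joint arm with a two-finger parallel gripper is mounted at the origin on the work surface. World frame = base frame: x ahead of the robot, y to its left, z up, the work surface at z = 0. Lengths are in m, angles in degrees, forces in N, time in s.
With the tool pointing down it reaches from about 0.35 to 0.775 m from the base axis. Payload 3.1 kg.
Tool frame: the origin (TCP) lies on the centre line of the jaws, within the pads' length; the fingertips stand 17 mm ahead of it and the grasp point (between the pads) lies 2 mm behind it (robot.tip_reach is the distance from the TCP to the fingertips, in m); z points along the fingers, y is the direction in which the jaws open and shut (so a half turn about z gives the same grasp; the last joint's range is limited). The gripper opens to 85 mm and grips with 20 to 120 N. Pads are 22 mm wide; open, the fingers measure 114 mm over their backs; the gripper's body (76 mm by 85 mm) begins 54 mm behind the grasp point. The pads swing forward as they close: fully open they stand 13 mm farther back than shut.
Start: joints at [-71.603, 17.813, 0.802, 86.603, -0.252, 75.585, -1.558], TCP at [0.195, 0.514, 0.226] pointing down, gripper open.
Joint ranges: [-154.91, 154.91], [-16.99, 109.72], [-72.82, 74.43], [7.12, 147.25], [-82.49, 262.49], [11.32, 116.49], [-174.64, 174.64]. Speed limits (degrees/s): [159.86, 159.86, 180, 180, 180, 180, 180].

INTERFACE

Orientations are given as [roll, pitch, yaw] about the fixed x, y, z axes, in that order (R = Rz(yaw) Ry(pitch) Rx(roll)).
In Python, from station import robot, fingers, vision, workorder, recognise gives the robot as it stands. Calls block until the motion is done:
- robot.move_to(position, orientation): joint-space move of the TCP to a pose.
- robot.line_to(position, orientation=None, velocity=0.15, f_stop=None): straight line of the TCP; orientation=None keeps the orientation; velocity is the mean speed in m/s. With f_stop (N) it stops when the force on the tool has changed by that much, and returns True; else False.
- robot.move_j(angles): joint-space move.
- fingers.gripper_to(opening, force=None): opening from 0.0 (shut) to 1.0 (fully open); force is the grip in N (None keeps the last); returns when the fingers have stopped.
- robot.pause(seconds).
- robot.inverse_kinematics(position, orientation): joint angles nearest the present ones, or None.
- vision.grab_frame(name): name is "scene" or "top"; returns the picture (400x640x3 uint8, red, green, blue); there is no depth.
- vision.calibration(name): a dict with "mtx" (3x3 intrinsics, pixels), "extrinsics" (4x4, takes a point from world to camera coordinates). Camera axes: x right, y up, looking along -z (the intrinsics and any distortion apply to the point x, -y, -z); pixel columns grow to the right and rows downward; lengths in m; the calibration is good to about 2 mm. A picture is of the moment at which its call begins. calibration takes no time and is no camera call.
A pose or a line that the arm cannot do raises robot.PlanningError and nothing moves.
- workorder.close_job(): hands the job in, once; it reports no verdict.
Trained networks look in the newest picture that a camera, given by its name, has taken for a name from the list of things; names that differ only in an ending like _2 or _b are one class to them, and where a whole thing is asked for, a point or a joint stands for the part that bears it (a point fixed in the world has none). Each returns a list of dicts, best first, with "p" (0 to 1); they miss things now and then, are a little off and sometimes report something else, mostly with a low value. They report only what shows in the picture. A call takes as long as a camera call. They do not tell look-alikes from the thing itself.
- recognise(label, camera): "rect" ([centre column, centre row, width, height] in pixels, round what is visible of it).
Readings, each from a call of its own:
- robot.current_time_s(): time.
- robot.current_joint_positions(): joint angles.
- robot.current_dq(): joint speeds.
- robot.current_joint_torque(): joint torques, N m.
- robot.current_tool_pos(): TCP position.
- robot.current_eef_rot(): TCP orientation.
- robot.current_contact_force(): force on the tool from outside, world axes, zero at the start.
- robot.current_torque(): the same for the moment, N m.
- robot.current_finger_gap(): opening from 0.0 (shut) to 1.0 (fully open).
Only numpy, scipy, OpenCV 4.12 (cv2) and the standard library are available. Lean on these libraries where they do the work, as an engineer would, in place of code of your own. Each camera call takes 0.05 s, during which the arm holds its last target.

## Working session

There is one attempt and no reset: what is moved stays moved. The work goes in short steps, each a Python script; the robot and the scene stay as the last script left them, time stands still between calls to the robot, and variables do not carry over. Pictures are saved under pics/ and viewed, and the job is handed in when it is done.

```bash
ls; mkdir -p pics; python3 - <<'E'
from station import robot, fingers, vision, workorder, recognise
import cv2,numpy as np
np.set_printoptions(precision=4,suppress=True)
for n in("scene","top"):
    im=vision.grab_frame(n); cv2.imwrite(f"pics/{n}0.png",im[:,:,::-1])
    c=vision.calibration(n); print(n,{k:np.array(v) for k,v in c.items()})
for n in("scene","top"):
    for l in["strainer","cassette","screen_handle","mallet_grip","mallet_head","tail_near","tail_far","wash_tray"]:
        print(n,l,[(np.round(d["rect"],1).tolist(),round(d["p"],2)) for d in recognise(l,n)][:4])
print(robot.current_time_s())
E
```

```text
pics
scene {'mtx': array([[418.8508,   0.    , 319.0537],
       [  0.    , 418.8508, 198.4511],
       [  0.    ,   0.    ,   1.    ]]), 'extrinsics': array([[-0.2376,  0.9713,  0.0129,  0.0536],
       [-0.7883, -0.2006,  0.5817,  0.3243],
       [ 0.5676,  0.128 ,  0.8133, -1.5867],
       [ 0.    ,  0.    ,  0.    ,  1.    ]])}
top {'mtx': array([[483.6189,   0.    , 319.7795],
       [  0.    , 483.6189, 194.947 ],
       [  0.    ,   0.    ,   1.    ]]), 'extrinsics': array([[ 0.0201, -0.9997, -0.0159,  0.0861],
       [ 0.9872,  0.0173,  0.1585, -0.5216],
       [-0.1581, -0.0189,  0.9872, -1.6538],
       [ 0.    ,  0.    ,  0.    ,  1.    ]])}
scene strainer [([311.4, 238.8, 49.8, 69.1], 0.64)]
scene cassette [([314.9, 228.4, 59.5, 45.1], 0.93), ([460.9, 190.1, 53.1, 40.9], 0.81), ([365.7, 196.1, 52.8, 49.5], 0.8)]
scene screen_handle [([462.3, 188.2, 53.6, 44.6], 0.78), ([364.7, 193.6, 52.4, 48.1], 0.68), ([315.3, 225.9, 55.4, 41.2], 0.58)]
scene mallet_grip [([311.1, 237.8, 52.3, 72.7], 0.66)]
scene mallet_head [([421.1, 229.0, 23.6, 57.4], 0.91)]
scene tail_near [([363.9,
[... 387 characters left out ...]
75.3, 48.6, 39.5], 0.84), ([208.0, 268.5, 46.0, 48.4], 0.81), ([296.5, 243.8, 43.3, 52.0], 0.66)]
top screen_handle [([293.2, 241.5, 41.1, 44.8], 0.81), ([327.7, 171.3, 48.2, 41.7], 0.78), ([208.1, 265.1, 41.3, 48.2], 0.64)]
top mallet_grip [([238.6, 217.9, 18.8, 51.7], 0.61), ([347.6, 130.8, 26.7, 36.2], 0.41)]
top mallet_head [([244.4, 215.2, 19.3, 53.1], 0.97)]
top tail_near [([330.6, 172.2, 49.4, 39.2], 0.81), ([295.4, 243.8, 44.2, 50.1], 0.7), ([418.4, 191.6, 77.1, 62.4], 0.6)]
top tail_far [([208.5, 269.4, 48.6, 51.7], 0.85), ([295.2, 243.8, 43.5, 47.7], 0.59), ([251.4, 152.8, 20.5, 25.5], 0.17)]
top wash_tray [([418.6, 190.6, 77.7, 68.9], 0.62), ([432.9, 135.9, 24.9, 23.0], 0.47)]
0.9
```

```bash
python3 - <<'E'
import cv2
a=cv2.imread("pics/top0.png");b=cv2.imread("pics/scene0.png")
cv2.imwrite("pics/top0c.png",cv2.resize(a[100:310,170:470],None,fx=2.66,fy=2.66,interpolation=cv2.INTER_CUBIC))
cv2.imwrite("pics/scene0c.png",cv2.resize(b[140:300,150:510],None,fx=2.2,fy=2.2,interpolation=cv2.INTER_CUBIC))
E
```

```text
(no output)
```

View pics/top0c.png

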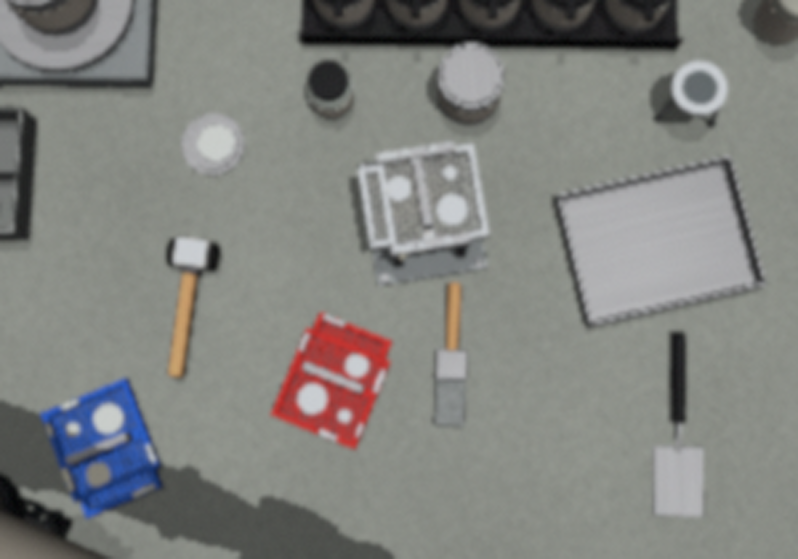

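View pics/scene0c.png

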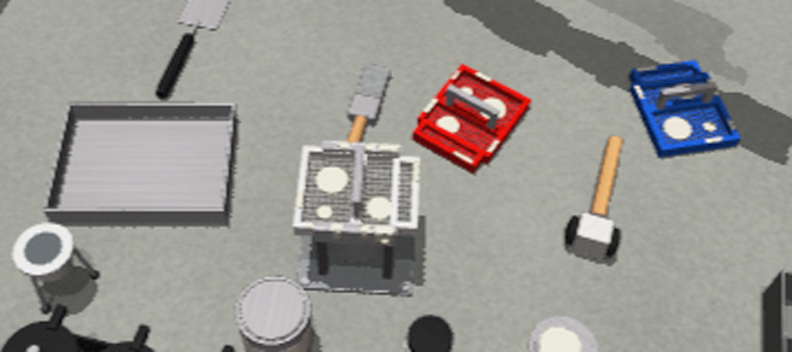

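View pics/scene0.png

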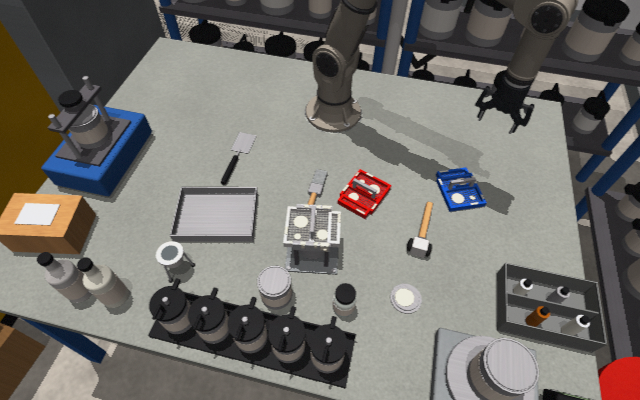

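Cassette candidates in the top view are white in the strainer (329,175), red (295,243) and blue (208,268). The mallet is the only hammer-like thing, at (240,217), and the brush is at (338,233). I choose the white screen in the strainer and will check it in close crops.

```bash
python3 - <<'E'
import cv2
a=cv2.imread("pics/top0.png");b=cv2.imread("pics/scene0.png")
def crop(im,x0,y0,x1,y1,s,name):
    c=cv2.resize(im[y0:y1,x0:x1],None,fx=s,fy=s,interpolation=cv2.INTER_CUBIC)
    for i in range(x0,x1):
        if i%10==0: cv2.putText(c,str(i),(int((i-x0+.5)*s)-10,10),0,.35,(0,0,255));cv2.line(c,(int((i-x0+.5)*s),12),(int((i-x0+.5)*s),18),(0,0,255))
    for i in range(y0,y1):
        if i%10==0: cv2.putText(c,str(i),(0,int((i-y0+.5)*s)+4),0,.35,(0,0,255));cv2.line(c,(24,int((i-y0+.5)*s)),(30,int((i-y0+.5)*s)),(0,0,255))
    cv2.imwrite(name,c)
crop(a,296,145,366,210,9,"pics/t_str.png")
crop(b,275,185,355,275,6.5,"pics/s_str.png")
crop(a,225,180,265,250,8,"pics/t_mal.png")
crop(b,400,195,440,265,8,"pics/s_mal.png")
import numpy as np
x=cv2.imread("pics/t_mal.png");y=cv2.imread("pics/s_mal.png");cv2.imwrite("pics/mal.png",np.hstack([x,y]))
crop(a,370,155,470,230,7.5,"pics/t_tray.png")
E
```

```text
(no output)
```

View pics/t_str.png

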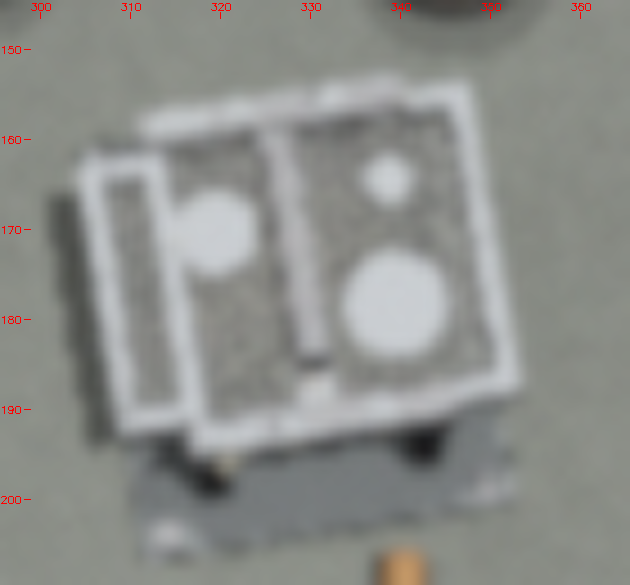

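View pics/s_str.png

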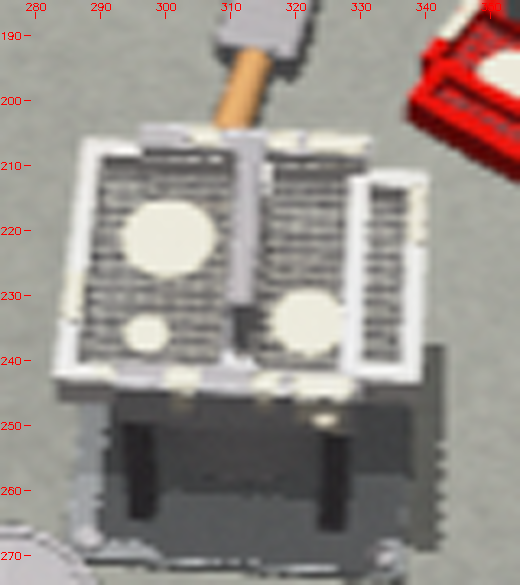

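View pics/mal.png

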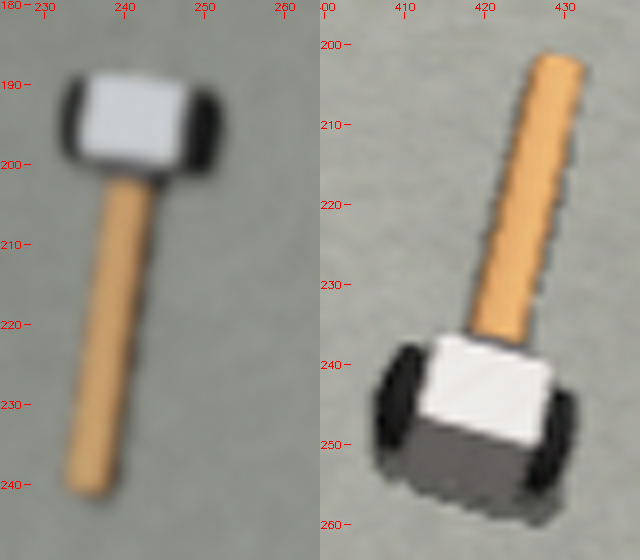

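View pics/t_tray.png

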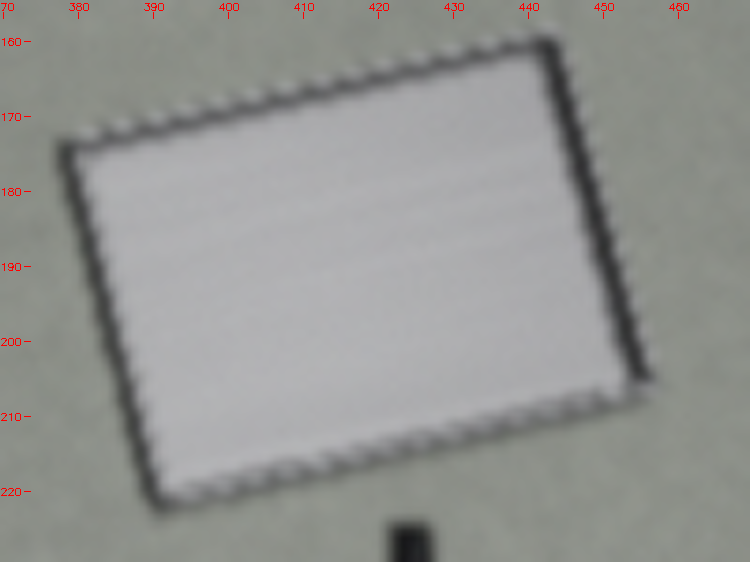

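The crops confirm it: the cream/white screen sits in the strainer with its tail to the left (world +y), and the mallet head is at (241,195). Next I fit the poses from hand-picked corners.

```bash
cat > h.py <<'E'
import numpy as np,cv2
from scipy.optimize import least_squares
from station import robot, fingers, vision, workorder, recognise
np.set_printoptions(precision=4,suppress=True)
CAL={n:vision.calibration(n) for n in("scene","top")}
def proj(n,P):
    P=np.atleast_2d(P);E=np.array(CAL[n]["extrinsics"]);K=np.array(CAL[n]["mtx"])
    q=P@E[:3,:3].T+E[:3,3]; q=q*[1,-1,-1]; q=q@K.T; return q[:,:2]/q[:,2:]
def T2(p,L):
    x,y,a=p;a=np.radians(a);L=np.atleast_2d(L)*1.0
    return np.c_[x+np.cos(a)*L[:,0]-np.sin(a)*L[:,1],y+np.sin(a)*L[:,0]+np.cos(a)*L[:,1],L[:,2]]
def fit(obs,p0):
    f=lambda p:np.concatenate([(proj(n,T2(p,np.array(L)/1000))-uv).ravel() for n,L,uv in obs])
    return least_squares(f,p0,loss="soft_l1",f_scale=1,x_scale=[.01,.01,1])
E
python3 - <<'E'
from h import *
S=[("top",[-0+60,-75,120],(347.7,153.4)),("top",[-60,-75,120],(353.5,187.3)),("top",[52,75,120],(304.2,161.7)),("top",[-52,75,120],(309.1,192.5)),
("top",[41,0,156],(325.7,159.5)),("top",[-41,0,156],(330.6,183.9)),
("scene",[-60,-75,120],(286.8,205.7)),("scene",[60,-75,120],(283,242.2)),("scene",[-52,75,120],(340.7,211)),("scene",[52,75,120],(339.6,243.3)),
("scene",[-41,0,156],(312.7,204.5)),("scene",[41,0,156],(311.9,231.1))]
M=[("top",[19,22,48],(235.1,188.9)),("top",[19,-22,48],(248,189.8)),("top",[-19,-22,48],(247,200.8)),("top",[-19,22,48],(234.3,199.3)),("top",[-165,0,37],(235.4,240.6)),
("scene",[-19,-22,48],(413.9,236.75)),("scene",[-19,22,48],(428.4,240.5)),("scene",[19,22,48],(426.4,250.1)),("scene",[19,-22,48],(412,246.1)),("scene",[-165,0,37],(429.5,201.4))]
W=[("top",[90,120,36],(377.8,173.2)),("top",[90,-120,36],(443.2,159.4)),("top",[-90,-120,36],(455.9,207.6)),("top",[-90,120,36],(389.8,222.8))]
for nm,o in(("screen",S),("mallet",M),("tray",W)):
    r=fit(o,[.5,0,5]); print(nm,r.x); print(r.fun.reshape(-1,2).round(1).tolist())
    for n in("top","scene"):
        oo=[q for q in o if q[0]==n]
        if oo: print("  ",n,fit(oo,[.5,0,5]).x)
E
```

```text
screen [ 0.578   0.066  10.6143]
[[-0.2, 0.2], [0.2, 0.7], [-0.0, 1.5], [0.0, 0.6], [0.9, 0.7], [0.2, 0.4], [0.7, 0.6], [0.1, 1.0], [-0.5, 0.4], [-0.3, 0.3], [0.8, 1.4], [-0.4, 0.5]]
   top [ 0.5803  0.0666 10.2055]
   scene [ 0.576   0.0654 10.7254]
mallet [ 0.5161  0.3709 -5.0257]
[[0.7, -0.5], [0.2, -0.1], [-0.2, -0.4], [0.0, -0.2], [0.1, 0.9], [0.2, -1.1], [0.7, -0.5], [0.3, 0.8], [-0.5, 0.4], [0.0, -0.2]]
   top [ 0.5157  0.3716 -4.8681]
   scene [ 0.5165  0.3705 -5.1168]
tray [ 0.5426 -0.2441 13.5175]
[[-0.4, 0.1], [0.1, -0.5], [0.6, 0.4], [-0.3, -0.0]]
   top [ 0.5426 -0.2441 13.5175]
```

```bash
cat >> h.py <<'E'
SC=np.array([.578,.066]);YAW=10.45
MH=np.array([.516,.371]);MY=-5.0
TR=np.array([.5426,-.2441]);TY=13.5
def loc(o,yaw,x,y):
    return T2([o[0],o[1],yaw],[[x/1000,y/1000,0]])[0,:2]
def head2tcp(x,y,z,off=48): # head at screen-local x,y mm -> TCP
    p=loc(SC,YAW,x-off,y); return [p[0],p[1],z]
def D(yaw): return [180,0,yaw]
E
python3 - <<'E'
from h import *
print(robot.current_eef_rot(),robot.current_tool_pos(),robot.current_finger_gap(),robot.current_contact_force(),robot.tip_reach)
g=loc(MH,MY,-48,0);print("grip",g)
for off in(0,180,-180):
  for nm,p,y in(("grip",[*g,.024],MY),("near",head2tcp(-44,111,.112),YAW),("far",head2tcp(44,111,.112),YAW),("hdl",[*SC,.148],YAW),("out",[*loc(SC,YAW,0,-145),.16],YAW),("tray",[*TR,.06],TY)):
    print(off,nm,np.array(p),np.array(robot.inverse_kinematics(p,D(y+off)) or []))
E
```

```text
[179.9986   0.0018 159.2222] [0.1951 0.5142 0.2257] 1.000996422777821 [ 0.0142 -0.6193  0.1876] 0.017
grip [0.4682 0.3752]Traceback (most recent call last):
  File "<stdin>", line 6, in <module>
ValueError: The truth value of an array with more than one element is ambiguous. Use a.any() or a.all()
```

```bash
python3 - <<'E'
from h import *
g=loc(MH,MY,-48,0)
for off in(0,180):
  for nm,p,y in(("grip",[*g,.024],MY),("near",head2tcp(-44,111,.112),YAW),("far",head2tcp(44,111,.112),YAW),("hdl",[*SC,.148],YAW),("out",[*loc(SC,YAW,0,-145),.16],YAW),("tray",[*TR,.06],TY)):
    print(off,nm,np.array(p),robot.inverse_kinematics(p,D(y+off)))
E
```

```text
0 grip [0.4682 0.3752 0.024 ] [ -62.6557   37.2151   32.9513   93.5978  -23.3248   56.1867 -116.8597]
0 near [0.4674 0.1585 0.112 ] [-48.5531  18.9282  34.6879 105.8415 -12.4353  59.0149 -88.414 ]
0 far [0.5539 0.1744 0.112 ] [-43.5885  29.2168  34.8992  92.1166 -18.0412  64.3867 -83.7889]
0 hdl [0.578 0.066 0.148] [-35.4807  28.1667  39.3913  89.4418 -18.6985  69.133  -72.2553]
0 out [ 0.6043 -0.0766  0.16  ] [-25.3337  33.4276  48.5488  83.9497 -25.4304  74.0572 -54.0642]
0 tray [ 0.5426 -0.2441  0.06  ] [-14.712   43.2896  59.0829  93.3133 -39.7892  66.8098 -22.5009]
180 grip [0.4682 0.3752 0.024 ] [-44.3991  33.8436   5.8395  92.813   -4.0395  53.5492  47.8588]
180 near [0.4674 0.1585 0.112 ] [-34.1882  17.1488  16.5192 105.3336  -5.6543  58.3113  85.0613]
180 far [0.5539 0.1744 0.112 ] [-29.7932  26.5545  14.8246  91.553   -7.3853  62.8544  87.3608]
180 hdl [0.578 0.066 0.148] [-24.3056  25.4138  22.6459  88.997  -10.2914  67.6542 100.7413]
180 out [ 0.6043 -0.0766  0.16  ] [-19.7349  30.7291  38.6736  83.7287 -19.5733  72.3835 121.3855]
180 tray [ 0.5426 -0.2441  0.06  ] [ -7.1947  37.189   44.7391  93.0436 -28.8369  61.898  149.1332]
```

```bash
python3 - <<'E'
from h import *
g=loc(MH,MY,-48,0);o=D(MY+180)
robot.move_to([*g,.12],o)
fingers.gripper_to(.55)
robot.line_to([*g,.023],velocity=.12)
fingers.gripper_to(0,force=120)
print("gap",robot.current_finger_gap(),robot.current_tool_pos())
robot.line_to([*g,.13],velocity=.15)
print("gap",robot.current_finger_gap(),robot.current_contact_force(),robot.current_torque(),robot.current_time_s())
for n in("scene","top"):
    im=vision.grab_frame(n); cv2.imwrite(f"pics/{n}1.png",im[:,:,::-1])
a=cv2.imread("pics/top1.png")[160:260,200:280];b=cv2.imread("pics/scene1.png")[150:290,370:480]
cv2.imwrite("pics/m1.png",np.hstack([cv2.resize(a,(400,500),interpolation=2),cv2.resize(b,(393,500),interpolation=2)]))
E
```

```text
gap 0.18539756871319624 [0.4686 0.376  0.0243]
gap 0.1862507018078822 [ 0.4979 -1.0121 -3.8875] [-0.0697  0.1693 -0.043 ] 4.8083
```

View pics/m1.png

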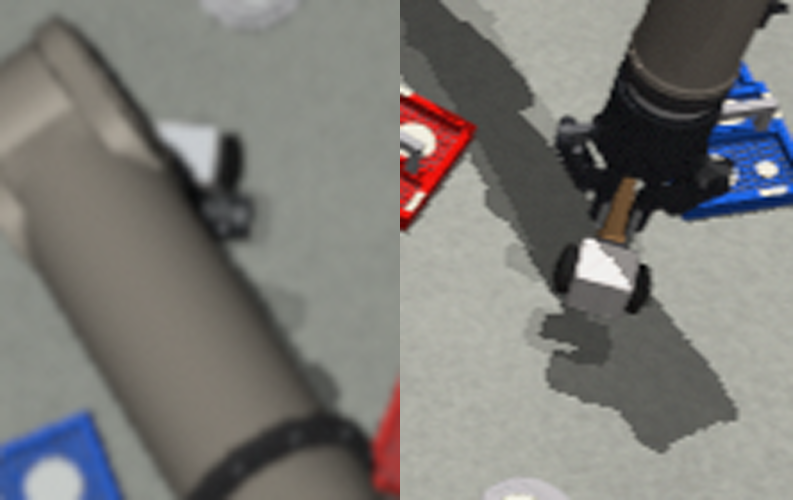

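The mallet is held level, with its head at about (590,265) in the crop. Next I find contact at the near corner, then push gently.

```bash
cat >> h.py <<'E'
import json
def tl():  # TCP in screen-local mm (initial screen frame)
    p=robot.current_tool_pos();a=np.radians(YAW);d=(np.array(p[:2])-SC)*1000
    return np.array([np.cos(a)*d[0]+np.sin(a)*d[1],-np.sin(a)*d[0]+np.cos(a)*d[1],p[2]*1000])
def fy():
    f=np.array(robot.current_contact_force());a=np.radians(YAW);return -np.sin(a)*f[0]+np.cos(a)*f[1]
E
python3 - <<'E'
from h import *
o=D(YAW+180)
robot.move_to(head2tcp(-44,135,.15),o)
robot.line_to(head2tcp(-44,120,.110),o,velocity=.15)
f0=fy()
s=robot.line_to(head2tcp(-44,102,.110),o,velocity=.012,f_stop=4)
print("near",s,tl(),fy()-f0)
robot.line_to(head2tcp(-44,120,.110),o,velocity=.1)
robot.line_to(head2tcp(44,120,.110),o,velocity=.15)
f0=fy()
s=robot.line_to(head2tcp(44,102,.110),o,velocity=.012,f_stop=4)
print("far",s,tl(),fy()-f0,f0)
im=vision.grab_frame("scene");cv2.imwrite("pics/s2.png",cv2.resize(im[170:270,260:390,::-1],None,fx=6,fy=6,interpolation=2))
robot.line_to(head2tcp(44,118,.110),o,velocity=.1)
print(robot.current_time_s())
E
```

```text
near True [-93.3439 110.9119 109.0474] 2.6270425803774566
far True [ -5.3636 110.7151 108.8018] -0.055893152912300764 0.10490520639249061
9.3417
```

View pics/s2.png

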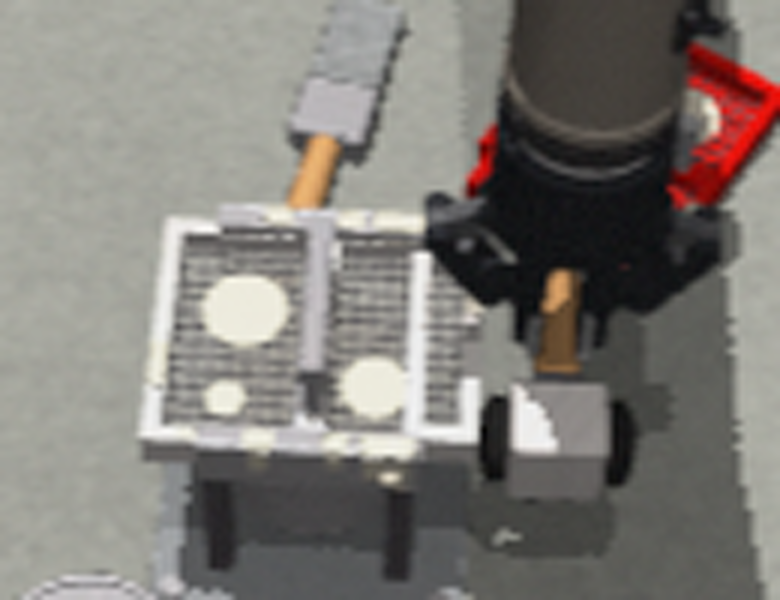

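```bash
cat >> h.py <<'E'
def tap(x,y0,y1,fs=17,v=.01,nxt=None):
    o=D(YAW+180)
    robot.line_to(head2tcp(x,y0,.111),o,velocity=.15)
    f0=fy();t=tl()
    s=robot.line_to(head2tcp(x,y1,.111),o,velocity=v,f_stop=fs)
    e=tl();f1=fy()-f0
    robot.line_to(head2tcp(x,e[1]+4,.111),o,velocity=.06)
    print("x%+d cmd%.1f stop%d end%.2f F%.1f t%.1f z%.1f dx%.1f"%(x,y1,s,e[1],f1,robot.current_time_s(),e[2],e[0]-(x-48)),flush=True)
    return s,e[1],f1
E
python3 - <<'E'
from h import *
o=D(YAW+180)
robot.line_to(head2tcp(-44,118,.111),o,velocity=.15)
tap(-44,114,107.8)
tap(-44,112.5,104,fs=4)
E
```

```text
x-44 cmd107.8 stop0 end110.27 F5.7 t11.3 z111.1 dx-0.3
x-44 cmd104.0 stop1 end110.90 F0.8 t12.3 z110.0 dx-1.3
```

```bash
python3 - <<'E'
from h import *
s,e,f=tap(-44,113,103.5,fs=17.5,v=.012)
s,e,f=tap(-44,113,102,fs=17.5,v=.012)
tap(-44,113,100,fs=4)
E
```

```text
x-44 cmd103.5 stop0 end109.61 F9.0 t13.9 z111.2 dx-0.6
x-44 cmd102.0 stop0 end109.32 F10.1 t15.5 z111.3 dx-0.6
x-44 cmd100.0 stop1 end110.95 F0.4 t16.6 z110.0 dx-1.3
```

```bash
python3 - <<'E'
from h import *
for c in(98,95):
    s,e,f=tap(-44,112.5,c,fs=17.5,v=.02)
tap(-44,112.5,100,fs=4,v=.012)
E
```

```text
x-44 cmd98.0 stop0 end107.17 F13.5 t18.1 z111.2 dx-1.8
x-44 cmd95.0 stop0 end106.16 F16.7 t19.8 z111.3 dx-1.8
x-44 cmd100.0 stop1 end108.37 F0.8 t20.9 z110.0 dx-1.3
```

```bash
python3 - <<'E'
from h import *
robot.line_to(head2tcp(-44,113,.111),D(YAW+180),velocity=.15)
s,e,f=tap(44,113,97.5,fs=17.5,v=.025)
print("contact est",e+.16*f)
s,e,f=tap(44,112,95,fs=17.5,v=.025)
print("contact est",e+.16*f)
E
```

```text
x+44 cmd97.5 stop0 end106.70 F11.1 t23.0 z111.5 dx-0.3
contact est 108.48740657416054
x+44 cmd95.0 stop0 end105.20 F12.0 t24.5 z111.4 dx-0.1
contact est 107.11705654780728
```

```bash
python3 - <<'E'
from h import *
s,e,f=tap(44,110,93.2,fs=17.5,v=.025); far=e+.16*f
robot.line_to(head2tcp(44,112,.111),D(YAW+180),velocity=.15)
s,e,f=tap(-44,111,93,fs=17.5,v=.025); near=e+.16*f
print(near,far)
if near>far-.5:
    s,e,f=tap(-44,109,91,fs=17.5,v=.025); near=e+.16*f
print(near,far)
E
```

```text
x+44 cmd93.2 stop0 end103.34 F12.3 t26.0 z111.5 dx0.2
x-44 cmd93.0 stop0 end101.71 F12.9 t28.2 z111.0 dx-1.7
103.76993115244697 105.3059480486267
103.76993115244697 105.3059480486267
```

```bash
python3 - <<'E'
from h import *
o=D(YAW+180)
robot.line_to(head2tcp(-44,110,.111),o,velocity=.15)
s,e,f=tap(44,109,89.3,fs=17.5,v=.03); far=e+.16*f
robot.line_to(head2tcp(44,109,.111),o,velocity=.15)
s,e,f=tap(-44,108,88.2,fs=17.5,v=.03); near=e+.16*f
print(near,far)
E
```

```text
x+44 cmd89.3 stop0 end99.90 F11.6 t30.4 z111.6 dx-0.4
x-44 cmd88.2 stop0 end93.11 F7.7 t32.4 z111.0 dx-0.3
94.3390061755077 101.74926257934231
```

```bash
python3 - <<'E'
from h import *
o=D(YAW+180)
im=vision.grab_frame("top");cv2.imwrite("pics/t3.png",cv2.resize(im[145:210,296:366,::-1],None,fx=9,fy=9,interpolation=2))
robot.line_to(head2tcp(-44,108,.111),o,velocity=.15)
s,e,f=tap(44,108,86.5,fs=17.5,v=.03); print(e+.16*f)
E
```

```text
x+44 cmd86.5 stop0 end86.03 F-0.7 t34.6 z110.9 dx-0.3
85.92781088270813
```

View pics/t3.png

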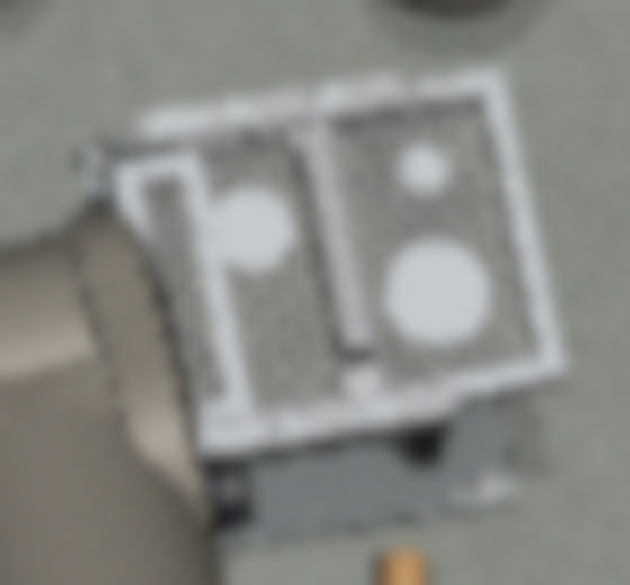

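The near side gave way at low force, and then the far side slid through with no resistance. Both appear free. Next I lay the mallet back where it was and check with a picture.

```bash
python3 - <<'E'
from h import *
o=D(YAW+180);g=loc(MH,MY,-48,0)
robot.line_to(head2tcp(40,125,.13),o,velocity=.2)
robot.move_to([*g,.07],D(MY+180))
s=robot.line_to([*g,.0235],velocity=.08,f_stop=6)
print(s,robot.current_tool_pos())
fingers.gripper_to(.5)
robot.line_to([*g,.13],velocity=.25)
robot.move_to([*loc(SC,YAW,0,80),.24],o)
for n in("scene","top"):
    im=vision.grab_frame(n); cv2.imwrite(f"pics/{n}4.png",im[:,:,::-1])
print(robot.current_time_s())
a=cv2.imread("pics/top4.png")[140:250,220:370];b=cv2.imread("pics/scene4.png")[185:275,270:450]
cv2.imwrite("pics/m4a.png",cv2.resize(a,None,fx=5,fy=5,interpolation=2));cv2.imwrite("pics/m4b.png",cv2.resize(b,None,fx=4.4,fy=4.4,interpolation=2))
E
```

```text
True [0.467  0.3737 0.0243]
38.4667
```

View pics/m4a.png

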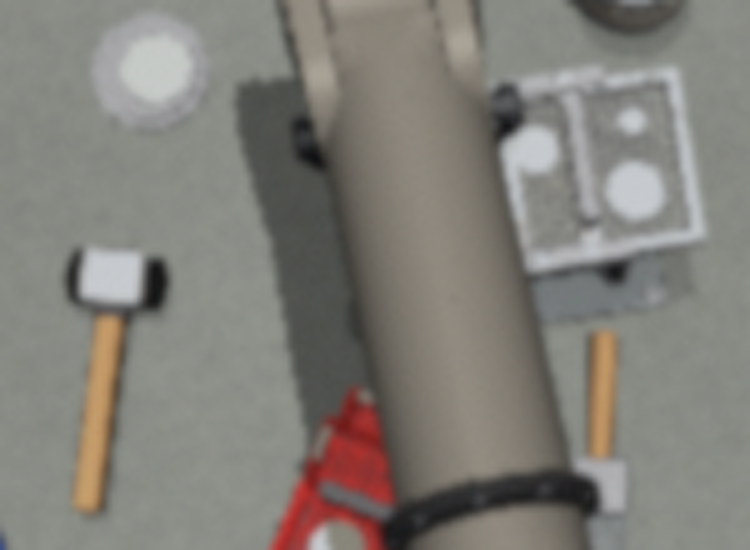

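View pics/m4b.png

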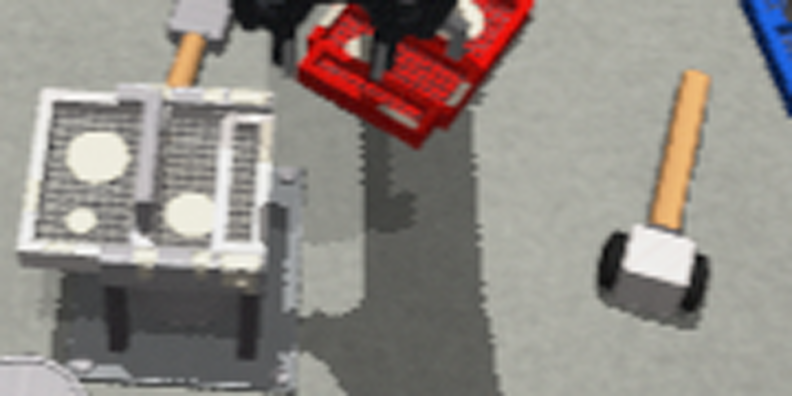

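The tail (scene ~(330,226)) is about 25 mm further along, the screen is straight in the rails, and the mallet is lying on the bench. Next I grip the bow handle and draw the screen out.

```bash
python3 - <<'E'
from h import *
o=D(YAW+180)
robot.move_to([*loc(SC,YAW,0,-24.5),.21],o)
robot.line_to([*loc(SC,YAW,0,-24.5),.148],o,velocity=.1)
fingers.gripper_to(0,force=80)
print("gap",robot.current_finger_gap(),tl(),robot.current_contact_force(),robot.current_time_s())
s=robot.line_to([*loc(SC,YAW,0,-60),.150],o,velocity=.06,f_stop=12)
print(s,tl(),robot.current_contact_force())
im=vision.grab_frame("scene");cv2.imwrite("pics/s5.png",cv2.resize(im[160:275,240:370,::-1],None,fx=5,fy=5,interpolation=2))
E
```

```text
gap 0.053019981204355617 [  0.6002 -24.379  148.9936] [-1.7739  0.3166  4.1319] 40.2083
False [ -0.0794 -60.891  149.4377] [ 2.2379 -0.4313 -3.305 ]
```

View pics/s5.png

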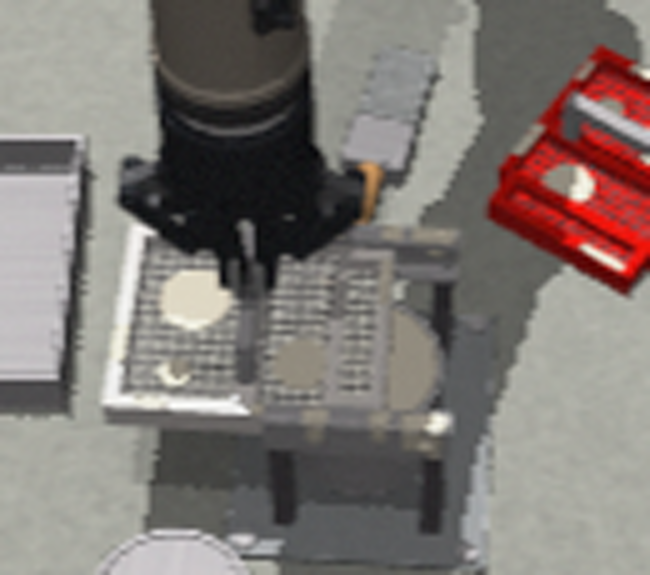

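The screen slides freely with the bar in the jaws, so I carry on.

```bash
python3 - <<'E'
from h import *
o=D(YAW+180)
s=robot.line_to([*loc(SC,YAW,0,-145),.1505],o,velocity=.07,f_stop=15)
print(s,tl(),robot.current_contact_force(),robot.current_time_s())
if not s:
    robot.line_to([*loc(SC,YAW,0,-150),.19],o,velocity=.12)
    robot.line_to([*TR,.15],D(TY+180),velocity=.15)
    print(robot.current_finger_gap(),robot.current_contact_force(),robot.current_time_s())
for n in("scene","top"):
    im=vision.grab_frame(n); cv2.imwrite(f"pics/{n}6.png",im[:,:,::-1])
a=cv2.imread("pics/top6.png")[130:250,350:480];b=cv2.imread("pics/scene6.png")[140:270,160:300]
cv2.imwrite("pics/m6.png",np.hstack([cv2.resize(a,(400,370),interpolation=2),cv2.resize(b,(400,370),interpolation=2)]))
E
```

```text
False [   0.1653 -143.9405  150.4595] [ 0.1499  0.3977 -4.7119] 42.3667
0.05400532694636351 [ 0.0651 -0.4035 -4.4211] 44.1917
```

View pics/m6.png

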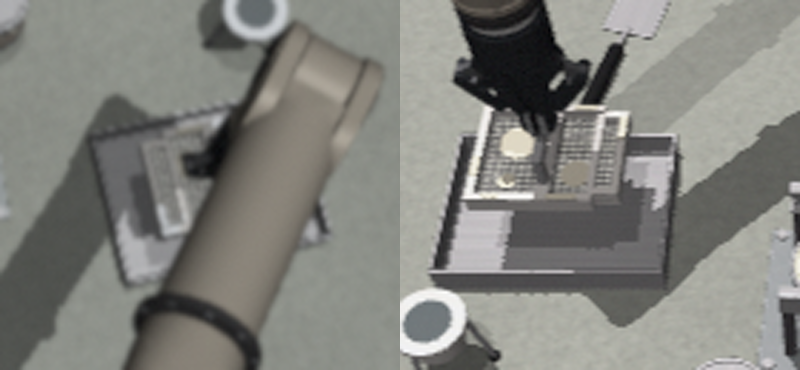

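```bash
python3 - <<'E'
from h import *
o=D(TY+180)
robot.line_to([*TR,.065],o,velocity=.1)
s=robot.line_to([*TR,.049],o,velocity=.02,f_stop=4)
print(s,robot.current_tool_pos(),robot.current_contact_force())
fingers.gripper_to(.35)
robot.line_to([*TR,.16],o,velocity=.15)
robot.move_to([.38,-.02,.3],o)
for n in("scene","top"):
    im=vision.grab_frame(n); cv2.imwrite(f"pics/{n}7.png",im[:,:,::-1])
print(robot.current_time_s())
a=cv2.imread("pics/top7.png")[100:310,170:480];b=cv2.imread("pics/scene7.png")[140:290,150:500]
cv2.imwrite("pics/m7.png",cv2.resize(a,None,fx=2.5,fy=2.5,interpolation=2));cv2.imwrite("pics/m7b.png",cv2.resize(b,None,fx=2.25,fy=2.25,interpolation=2))
E
```

```text
True [ 0.5425 -0.244   0.053 ] [-0.2598  0.1068  4.5952]
48.4167
```

View pics/m7.png

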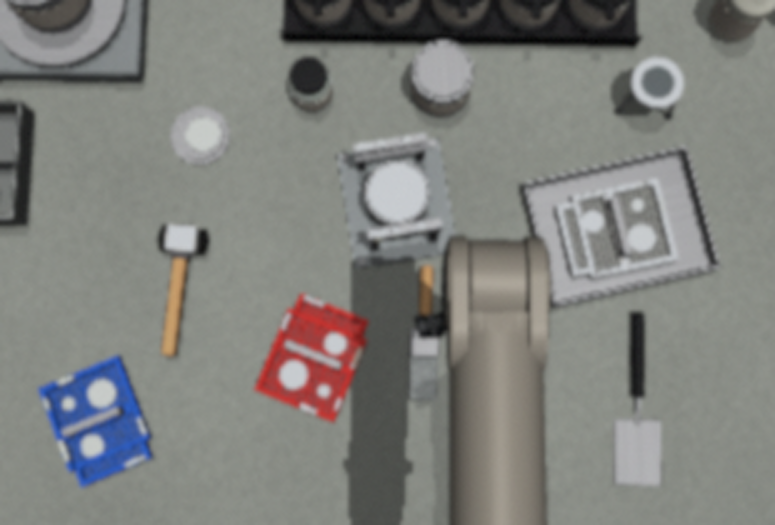

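View pics/m7b.png

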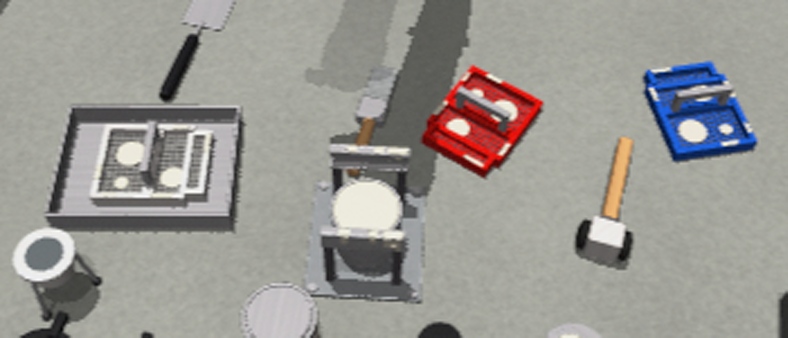

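The screen lies flat in the middle of the tray with its handle up (scene ~(217,212)). The mallet is on the bench, the bystanders have not moved, and the gripper is clear.

```bash
python3 -c "
from h import *
print(robot.current_contact_force(),workorder.close_job(),robot.current_time_s())"
```

```text
the job is handed in; nothing more can be done
the job is handed in; nothing more can be done
```

The screen is out of the strainer and lying flat in the wash tray, handle up, and the job is handed in at about 48.5 s of the 67 s allowed.

- **Freeing it:** I tapped the two tail corners in turn with the mallet, mostly 2–4 mm per turn. The highest force I read was 16.7 N, against the 20 N limit. Those readings were taken at the end of each push, so a brief peak in between would not have shown. Every working push had a 17.5 N stop set, and none of them reached it.
- **When it let go:** The near side slipped about 8 to 9 mm in one push as it came free, a bigger step than intended. By my estimate it stood about 7 mm ahead of the far corner for a moment, more than the 4 to 5 mm at which it jams. The push ended at only 7.7 N, and the next far tap met no resistance. The picture after that showed the screen straight in the rails.
- **Mallet and screen:** I laid the mallet back where it had been before touching the screen's handle. The screen then drew out freely, without triggering the force stop.
- **Last pictures:** The screen sits in the middle of the tray and the mallet is on the bench. The look-alikes and other items show no visible movement, and the gripper is clear of everything. I did not get a last force reading, because that script printed only the handed-in notice.

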